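# Push a filter holder home behind the lip of a cold-light source and hold it there

### The arm

A 7-joint arm with a two-finger parallel gripper is mounted at the origin on the work surface. World frame = base frame: x ahead of the robot, y to its left, z up, the work surface at z = 0. Lengths are in mm, angles in rad, forces in N, time in s.
With the tool pointing down it reaches from about 400 to 875 mm from the base axis. Payload 19.3 kg.
Tool frame: the origin (TCP) lies on the centre line of the jaws, within the pads' length; the fingertips stand 14 mm ahead of it and the grasp point (between the pads) lies 5 mm behind it; z points along the fingers, y is the direction in which the jaws open and shut (so a half turn about z gives the same grasp; the last joint's range is limited). The gripper opens to 85 mm and grips with 20 to 120 N. Pads are 22 mm wide; open, the fingers measure 114 mm over their backs; the gripper's body (76 mm by 85 mm) begins 54 mm behind the grasp point. The pads swing forward as they close: fully open they stand 13 mm farther back than shut.
Start: joints at [-1.25, 0.521, -0.036, 1.599, 0.021, 1.021, -0.113], TCP at [238.098, 577.862, 245.291] pointing down, gripper open.
Joint ranges: [-2.91, 2.91], [-0.3, 2.13], [-1.5, 1.42], [0.17, 2.43], [-1.26, 4.41], [0.16, 1.93], [-2.52, 2.52]. Speed limits (rad/s): [1.89, 1.89, 2.39, 2.39, 3.01, 3.01, 3.01].

### API

Orientations are given as a 3x3 rotation matrix whose columns are the frame's x, y, z axes.
In Python, from plant import get_obs, viewer, ctrl gives the robot as it stands.
- The arm moves only by the shell command python3 -m inch 'ROWS' [OPENING]. ROWS is JSON, a list of rows, each an object with "offset": the shift along the world's x, y, z in cm, a list of three; "turn": the turn, a rotation vector about the world's x, y, z in degrees, a list of three. In form: [{"offset": [dx, dy, dz], "turn": [rx, ry, rz]}, ...]. A call has 1 to 20 rows; each row is the pose to reach, as a shift and turn from the pose measured when the call began; what a row does not reach only later rows make up. A row lasts 1/8 s, in which the tool goes at most 62.5 mm and 10.7 degrees, less where a joint would pass 70% of its speed; a pose out of reach is approached as far as the arm can. A call with a gripper value outside its range is refused whole. OPENING is the finger opening in cm, from 0 to 8.54, set as the call begins (- or left out, the last holds). The fingers move at their own pace and stop on an object; the grip force is fixed at half the most. Time passes only in rows, so rows that repeat a pose let the fingers close. It gives the time, the measured TCP pose, the force and the opening at its end, in the units of the state.
- get_obs(): the state, without advancing time (a new reading comes with each control period).
- viewer.grab_frame(name): name is "scene" or "top"; returns a dict with "color" (384x512x3 uint8, red, green, blue), "fx", "fy", "cx", "cy" (pixels), "rvec" (rotation vector, rad) and "tvec" (3), from world to camera coordinates, as OpenCV has them. Camera axes: x right, y down, z forward; pixel columns grow to the right and rows downward; lengths in mm; the calibration is good to about 2 mm. A picture is of the moment at which its call begins. There is no depth.
- ctrl.sign_off(): hands the job in, once; it reports no verdict.
The state is a dict: "time": time; "q": joint angles; "joint_velocities": joint speeds; "effort": joint torques, N m; "tcp_pos": TCP position; "orientation": TCP orientation; "ft_force": force on the tool from outside, world axes, zero at the start; "wrist_torque": the same for the moment, N m; "finger_gap": opening from 0.0 (shut) to 1.0 (fully open).
Only numpy, scipy, OpenCV 4.12 (cv2) and the standard library are available. Lean on these libraries where they do the work, as an engineer would, in place of code of your own. Each camera call takes 0.05 s, during which the arm holds its last target. There are 200 camera calls.

### The job

Slide the dust cover on top of the microscope's cold-light source all the way open to its end stop, then take the filter holder with the flat rectangular tab out of the rack and push it gently down into the filter slot, behind the front lip, until it sits fully home against the ejector spring. Finish while still holding it pressed home, so that I can do up the clamp screw; leave the cover open, and do not force the glass or disturb the other filters, the slide box or the objective canister.

Things in the scene. Friction and masses are not known exactly. Their poses are not given: they have to be found in the camera images.
- light_source: Cold-light source fixed on the bench: white box with a grey front panel facing its -x; flat deck 130 mm above the bench. Origin on the bench straight below the middle of the filter slot; x to the back, y along the slot in the direction the dust cover opens, z up. It spans x -13 to +215 and y -70 to +130 mm; socket and clamp screw stick out to x = -29 mm, below the deck.
- slot_mouth (a point): Middle of the filter slot's mouth, at deck height; axes as light_source. The slot is 9 mm wide (x), 64 mm long (y) and 45 mm deep with a solid floor; its edges are rounded, radius 3 to 4 mm. A spring ejector, 24 mm long, stands up 8 mm from the floor: 3 N starts it, 6 N when flush; it lifts the holder again when let go.
- lip_top (a point): Middle of the top of the front lip: the upper edge of the front panel, 8 mm thick, rounded, its top 10 mm above the deck, its inner face being the front wall of the slot; 8.5 mm in front of the slot's middle line. Axes as light_source.
- dust_cover (a joint): Travel of the dust cover, m: 0 = slot covered, 0.070 = end stop, slot clear. It slides along y of the light source with about 2 N of friction and stays where it is left; it starts between 0 and 0.025. A 3 mm steel plate, 72 mm (y) by 24 mm (x), lying on the deck.
- cover_grip (a point): On the upright black grip of the dust cover, 28 mm above the deck; axes as light_source. The grip is 12 mm (x) by 18 mm (y) and rises from the plate to 35 mm above the deck, 12 mm behind (+x) the slot's middle line. A guide rail 5 mm high runs along the deck 8.5 to 11.5 mm behind this point.
- filter_holder: Filter holder to fit, 60 to 110 g: aluminium frame with glass, 60 mm wide (y), 6 mm thick (x), 60 mm high, lower edge rounded; on top a flat black tab 24 mm wide (y), 10 mm thick (x), 40 mm high. Origin at the middle of its lower edge, z up. It stands upright in a bay of the rack; either way round fits. Home, its lower edge is 45 mm below the deck, 85 mm above the bench.
- filter_tab (a point): Point on the middle line of the tab where it is grasped: 83 mm above the holder's lower edge, 17 mm below the tab's top, 23 mm above the frame; axes as filter_holder. The glass may crack if the holder is forced into the slot with more than about 40 N.
- rack_middle (a point): Middle of the top of the filter rack: a fixed white block 240 mm long (y), 52 mm thick (x), 36 mm high, with three bays in a row, 72 mm apart along y. Each holds one holder, 30 mm deep (bay floor 6 mm above the bench, 1 mm play all round); which holder is in which bay varies.
- spare_a_center (a point): Centre of another filter holder in the rack: the same frame, but with a round knob (24 mm across, on a 10 mm stem) on top, 94 mm high in all. To be left alone.
- spare_b_center (a point): Centre of the second filter holder with a round knob. To be left alone.
- slide_box_center (a point): Centre of a grey microscope slide box, 84 x 102 x 34 mm, lying on the bench. To be left alone.
- canister_center (a point): Centre of an upright black objective canister, 38 mm across and 58 mm high, on the bench. To be left alone.
Not all that is in view belongs to the job. There is more than one size of the filter_holder; the one meant has the size given above.

How it is judged:
By the outcome, as a careful person would: the job done as asked, in the order asked, and still so for the second after the job is handed in, while the arm keeps its last pose, push and grip.
It also fails if it takes over 53 s, if anything falls off the work surface, if the arm or the gripper's body presses on something with over 40 N, if the wrist force passes 120 N, or if a joint passes its speed limit or range.

## Working session

There is one attempt and no reset: what is moved stays moved. The work goes in short steps, Python scripts to look and compute and a shell command to move; the robot and the scene stay as the last step left them, time stands still between calls to the robot, and variables do not carry over. Pictures are saved under pics/ and viewed, about 8 in all and at most 12, crops included, and the job is handed in when it is done.

```bash
ls; mkdir -p pics
python3 - <<'E'
from plant import get_obs, viewer
import cv2, numpy as np
for n in ("scene","top"):
    f=viewer.grab_frame(n)
    cv2.imwrite(f"pics/{n}0.png",cv2.resize(f["color"][:,:,::-1],(800,600),interpolation=cv2.INTER_CUBIC))
    R=cv2.Rodrigues(np.array(f["rvec"]))[0]; print(n,f["fx"],f["fy"],f["cx"],f["cy"],(-R.T@np.array(f["tvec"]).ravel()).round(),R.round(2).tolist())
o=get_obs(); print({k:np.round(o[k],3).tolist() for k in("time","tcp_pos","orientation","ft_force","finger_gap")})
E
```

```text
pics
scene 452.60596622797493 452.60596622797493 257.0399413771192 195.05588001114972 [1127.   58.  885.] [[-0.2, 0.98, -0.0], [0.75, 0.15, -0.64], [-0.63, -0.13, -0.77]]
top 434.3715421994059 434.3715421994059 245.09384510630602 188.86982123901487 [ 302.  -80. 1079.] [[-0.06, -1.0, 0.0], [-0.98, 0.06, -0.21], [0.21, -0.02, -0.98]]
{'time': 0.1, 'tcp_pos': [237.996, 577.61, 244.797], 'orientation': [[-0.925, 0.381, -0.0], [0.381, 0.925, -0.001], [-0.0, -0.001, -1.0]], 'ft_force': [-0.214, -0.583, 0.912], 'finger_gap': 0.999}
```

View pics/scene0.png

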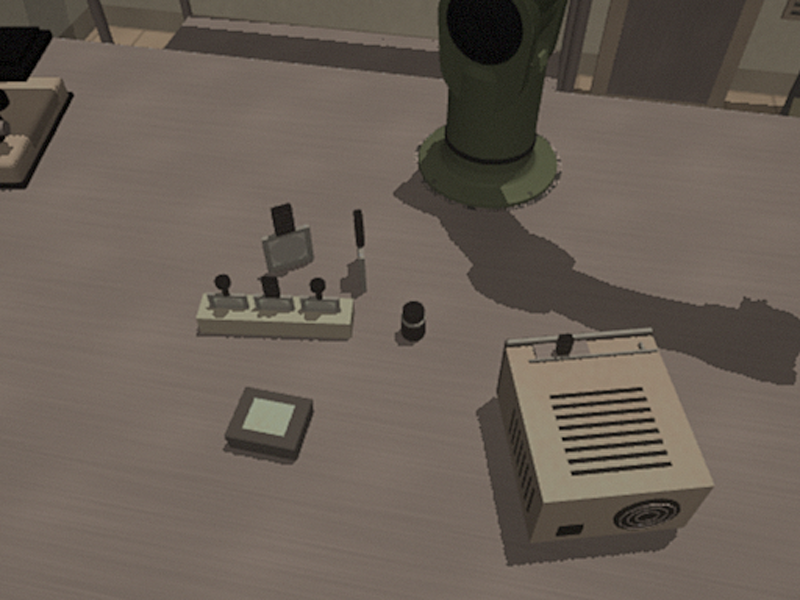

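View pics/top0.png

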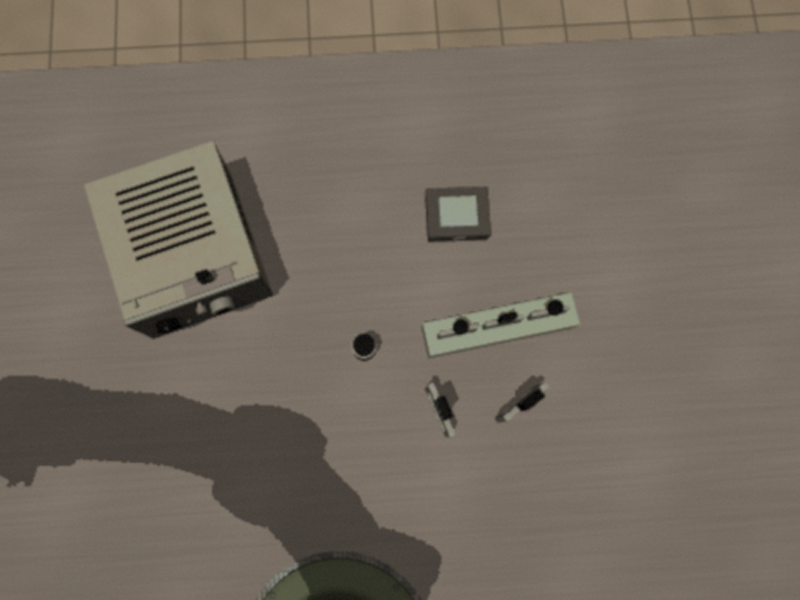

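```bash
cat > h.py <<'E'
import cv2, numpy as np
from plant import get_obs, viewer
from scipy.optimize import least_squares
def frames(): return {n:viewer.grab_frame(n) for n in("scene","top")}
def proj(f,P):
    K=np.array([[f["fx"],0,f["cx"]],[0,f["fy"],f["cy"]],[0,0,1.]])
    return cv2.projectPoints(np.atleast_2d(np.float64(P)),np.float64(f["rvec"]),np.float64(f["tvec"]),K,None)[0][:,0]
def ray(f,p):
    R=cv2.Rodrigues(np.float64(f["rvec"]))[0]
    return -R.T@np.float64(f["tvec"]).ravel(), R.T@np.array([(p[0]-f["cx"])/f["fx"],(p[1]-f["cy"])/f["fy"],1])
def onz(f,p,z): c,d=ray(f,p); return c+d*(z-c[2])/d[2]
def tri(F,ps,pt):
    A=[];b=[]
    for n,p in(("scene",ps),("top",pt)):
        c,d=ray(F[n],p); d/=np.linalg.norm(d); M=np.eye(3)-np.outer(d,d); A.append(M); b.append(M@c)
    return np.linalg.lstsq(np.vstack(A),np.hstack(b),rcond=None)[0]
def comp(F,name,ws,wt,w=130,h=48):
    o=[]
    for n,(x,y) in(("scene",ws),("top",wt)):
        c=np.clip(F[n]["color"][y:y+h,x:x+w,::-1].astype(float)*1.6,0,255).astype(np.uint8)
        c=cv2.resize(c,(w*6,h*6),interpolation=cv2.INTER_CUBIC)
        for i in range(0,w,10): cv2.putText(c,str(x+i),(i*6,8),0,.3,(0,255,255)); cv2.line(c,(i*6,10),(i*6,14),(0,255,255))
        for j in range(0,h,10): cv2.putText(c,str(y+j),(0,j*6+4),0,.3,(0,255,0)); cv2.line(c,(20,j*6),(26,j*6),(0,255,0))
        o.append(c)
    cv2.imwrite(name,np.vstack(o))
E
python3 - <<'E'
from h import *
F=frames(); comp(F,"pics/rack.png",(118,172),(262,180)); comp(F,"pics/light.png",(312,207),(70,163))
E
```

```text
(no output)
```

View pics/rack.png

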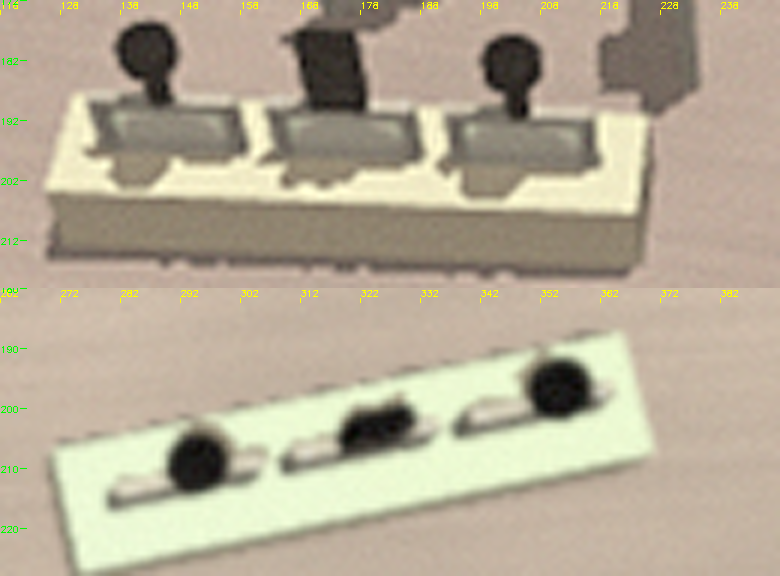

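View pics/light.png

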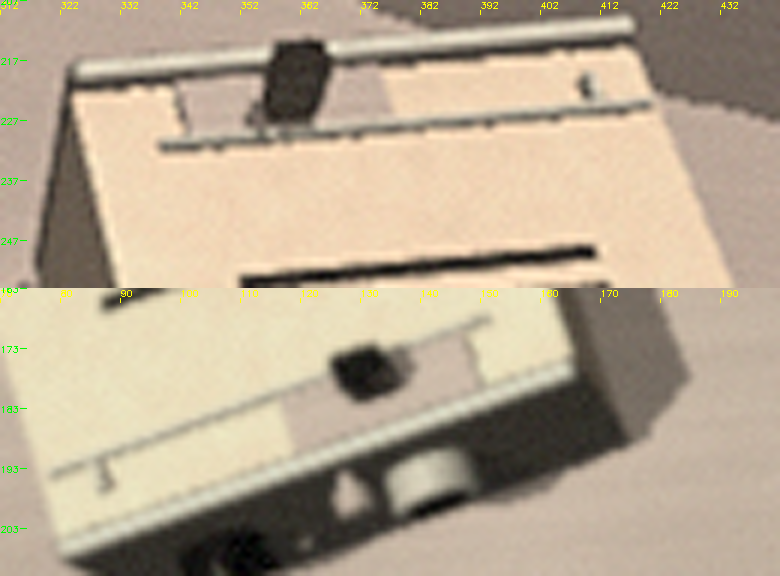

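```bash
cat > m.py <<'E'
from h import *
F=frames()
def fit(obs,x0,scale=True):
    def r(p):
        c,s=np.cos(p[2]),np.sin(p[2]); o=[]
        for n,l,px in obs:
            P=[p[0]+c*l[0]-s*l[1],p[1]+s*l[0]+c*l[1],l[2]+p[3]]; o.append(proj(F[n],P)[0]-px)
        return np.ravel(o)
    s=least_squares(r,x0,loss="soft_l1"); print(s.x.round(3)); print(r(s.x).reshape(-1,2).round(1).tolist()); return s.x
print("rack")
a,b=26,120
fit([("scene",(-a,-b,36),(131,187.8)),("scene",(-a,b,36),(226.3,190.8)),("scene",(a,b,36),(224.3,207.5)),("scene",(a,-b,36),(125.8,204)),
("top",(-a,-b,36),(371.2,207.8)),("top",(-a,b,36),(275.3,227.7)),("top",(a,b,36),(270.7,207.3)),("top",(a,-b,36),(365.7,187.3))],[450,-270,0.1,0])
print("light")
fit([("scene",(-8.5,-70,140),(324.5,218.7)),("scene",(-8.5,130,140),(417.3,211)),("scene",(215,-70,130),(344.3,320)),("scene",(215,130,130),(455.7,311.7)),
("top",(-8.5,130,140),(80.3,206.7)),("top",(-8.5,-70,140),(165.3,176.7)),("top",(215,130,130),(55,118.4)),("top",(215,-70,130),(136.3,91.5))],[500,200,.3,0])
print("tabtop",tri(F,(171.5,177.8),(324.3,201.5)).round(1)); print("griptop",tri(F,(362,214.2),(129.7,177)).round(1))
E
python3 m.py
```

```text
rack
[ 4.69949e+02 -2.78574e+02  1.48000e-01 -2.48900e+00]
[[-0.8, -0.2], [-0.4, 0.2], [-0.4, -0.1], [-0.6, -0.2], [-0.5, 0.1], [-0.4, 0.4], [-0.5, 0.0], [-0.6, 0.2]]
light
[ 5.31409e+02  1.48553e+02  2.87000e-01 -3.96400e+00]
[[-1.1, -0.8], [0.3, -0.1], [1.7, 1.4], [-0.2, 0.1], [-1.4, 0.3], [0.5, 0.3], [0.0, 0.1], [1.3, -0.2]]
tabtop [ 472.  -276.5  107. ]
griptop [540.5 152.8 163.8]
```

```bash
python3 -m inch '[{"offset":[3,-4.2,0],"turn":[0,0,-5]},{"offset":[6,-8.4,0],"turn":[0,0,-10]},{"offset":[9,-12.6,0],"turn":[0,0,-15]},{"offset":[12,-16.8,0],"turn":[0,0,-20]},{"offset":[15,-21,0],"turn":[0,0,-26]},{"offset":[18,-25.2,0],"turn":[0,0,-31]},{"offset":[21,-29.4,0],"turn":[0,0,-36]},{"offset":[24,-33.6,0],"turn":[0,0,-41]},{"offset":[27,-37.8,0],"turn":[0,0,-46]},{"offset":[30.4,-42.5,0],"turn":[0,0,-51.2]},{"offset":[30.4,-42.5,-4],"turn":[0,0,-51.2]},{"offset":[30.4,-42.5,-4.5],"turn":[0,0,-51.2]},{"offset":[30.4,-42.5,-4.5],"turn":[0,0,-51.2]}]' 5
python3 - <<'E'
from h import *
F=frames(); comp(F,"pics/hover.png",(312,177),(70,133),w=130,h=50)
o=get_obs(); p=o["tcp_pos"]; print(p, np.degrees(np.arctan2(o["orientation"][1][1],o["orientation"][0][1])))
E
```

```text
time: 1.92
tcp_pos: [541.9, 153.5, 200.7]
orientation: [[-0.284, 0.959, -0.001], [0.959, 0.284, 0.0], [0.0, -0.001, -1.0]]
ft_force: [-0.5, -0.5, 0.0]
finger_gap: 0.586
[542.32052207 153.5815419  201.30656821] 16.475281391912574
```

View pics/hover.png

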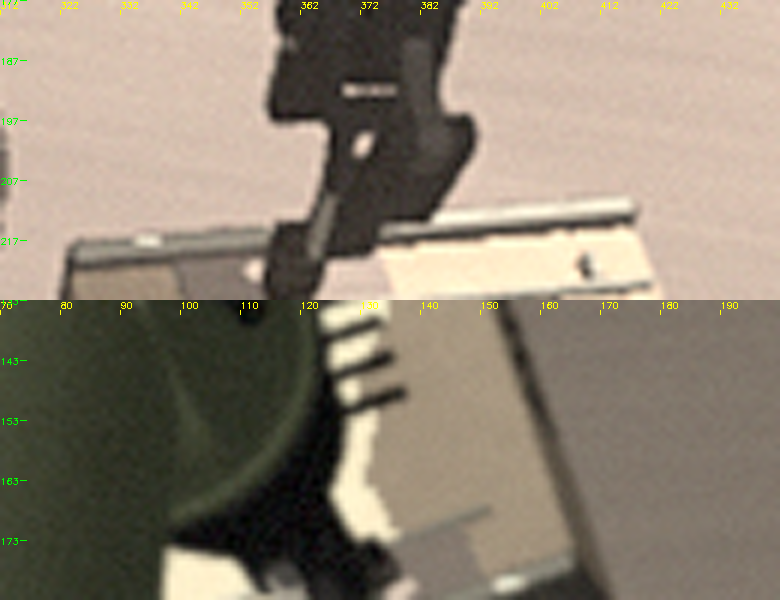

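```bash
python3 -m inch '[{"offset":[0,0,-1.5],"turn":[0,0,0]},{"offset":[0,0,-3],"turn":[0,0,0]},{"offset":[0,0,-4.1],"turn":[0,0,0]},{"offset":[0,0,-4.1],"turn":[0,0,0]}]' 5 && python3 -m inch '[{"offset":[0,0,0],"turn":[0,0,0]},{"offset":[0,0,0],"turn":[0,0,0]},{"offset":[0,0,0],"turn":[0,0,0]},{"offset":[0,0,0],"turn":[0,0,0]},{"offset":[0,0,0],"turn":[0,0,0]},{"offset":[0,0,0],"turn":[0,0,0]}]' 0
```

```text
time: 2.52
tcp_pos: [541.8, 153.3, 159.2]
orientation: [[-0.284, 0.959, -0.001], [0.959, 0.284, -0.0], [0.0, -0.001, -1.0]]
ft_force: [-0.6, -0.1, 0.2]
finger_gap: 0.584
time: 3.28
tcp_pos: [543.2, 153.7, 159.9]
orientation: [[-0.284, 0.959, 0.002], [0.959, 0.284, 0.001], [-0.0, 0.002, -1.0]]
ft_force: [7.9, 1.2, -2.1]
finger_gap: 0.123
```

```bash
python3 -m inch '[{"offset":[-0.17,0.58,0],"turn":[0,0,0]},{"offset":[-0.34,1.15,0],"turn":[0,0,0]},{"offset":[-0.51,1.73,0],"turn":[0,0,0]},{"offset":[-0.68,2.3,0],"turn":[0,0,0]},{"offset":[-0.85,2.88,0],"turn":[0,0,0]},{"offset":[-1.02,3.45,0],"turn":[0,0,0]},{"offset":[-1.19,4.03,0],"turn":[0,0,0]},{"offset":[-1.36,4.6,0],"turn":[0,0,0]},{"offset":[-1.53,5.18,0],"turn":[0,0,0]},{"offset":[-1.7,5.75,0],"turn":[0,0,0]},{"offset":[-1.7,5.75,0],"turn":[0,0,0]}]' 
python3 -m inch '[{"offset":[-0.08,0.29,0],"turn":[0,0,0]},{"offset":[-0.17,0.58,0],"turn":[0,0,0]},{"offset":[-0.25,0.86,0],"turn":[0,0,0]},{"offset":[-0.25,0.86,0],"turn":[0,0,0]},{"offset":[-0.25,0.86,0],"turn":[0,0,0]}]'
```

```text
time: 4.65
tcp_pos: [525.5, 212.2, 159.9]
orientation: [[-0.284, 0.959, 0.001], [0.959, 0.284, 0.001], [0.001, 0.002, -1.0]]
ft_force: [-5.0, 0.6, 0.7]
finger_gap: 0.123
time: 5.28
tcp_pos: [523.4, 219.0, 159.9]
orientation: [[-0.283, 0.959, 0.002], [0.959, 0.283, -0.001], [-0.002, 0.001, -1.0]]
ft_force: [-0.3, -13.9, 2.6]
finger_gap: 0.115
```

```bash
python3 -m inch '[{"offset":[0,-0.1,0],"turn":[0,0,0]},{"offset":[0,-0.1,0],"turn":[0,0,0]},{"offset":[0,-0.1,0],"turn":[0,0,0]},{"offset":[0,-0.1,2],"turn":[0,0,0]},{"offset":[0,-0.1,5],"turn":[0,0,0]},{"offset":[0,-0.1,8],"turn":[0,0,0]},{"offset":[-0.5,-4.7,8],"turn":[0,0,-1]},{"offset":[-1,-9.7,8],"turn":[0,0,-2]},{"offset":[-1.5,-14.7,8],"turn":[0,0,-3]},{"offset":[-2,-19.7,8],"turn":[0,0,-4]},{"offset":[-2.5,-24.7,8],"turn":[0,0,-5]},{"offset":[-3,-29.7,8],"turn":[0,0,-6]},{"offset":[-3.5,-34.7,8],"turn":[0,0,-7]},{"offset":[-4,-39.7,6],"turn":[0,0,-8]},{"offset":[-4.6,-44.7,4],"turn":[0,0,-8]},{"offset":[-5.24,-49.7,0],"turn":[0,0,-8]},{"offset":[-5.24,-49.7,-1],"turn":[0,0,-8]},{"offset":[-5.24,-49.7,-1],"turn":[0,0,-8]}]' 5
python3 - <<'E'
from h import *
F=frames(); comp(F,"pics/h2.png",(118,165),(70,150),w=130,h=50)
o=get_obs(); p=o["tcp_pos"]; print(p, np.degrees(np.arctan2(o["orientation"][1][1],o["orientation"][0][1])), o["q"])
E
```

```text
time: 7.52
tcp_pos: [470.9, -277.5, 149.3]
orientation: [[-0.147, 0.989, 0.0], [0.989, 0.147, -0.001], [-0.001, 0.0, -1.0]]
ft_force: [0.1, 0.2, 0.6]
finger_gap: 0.587
[ 471.83575181 -276.99703722  150.55322711] 8.533108191712016 [ 0.16074594  0.55321999  0.36320645  1.90860891 -0.28484333  0.72704063
  0.83729247]
```

View pics/h2.png

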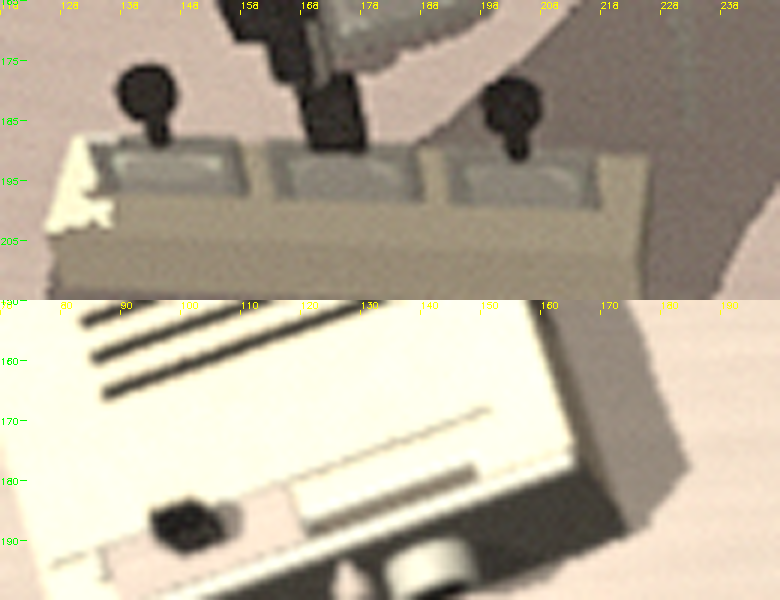

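```bash
python3 - <<'E'
from h import *
F=frames()
c,s=np.cos(.292),np.sin(.292); R=np.array([[c,-s],[s,c]])
for a in (onz(F["top"],(120.8,188.3),130),onz(F["top"],(149.2,178.3),130)): print(a, R.T@(a[:2]-[532,148.5]))
E
python3 -m inch '[{"offset":[0,0,-2],"turn":[0,0,0]},{"offset":[0,0,-4],"turn":[0,0,0]},{"offset":[0,0,-5.5],"turn":[0,0,0]},{"offset":[0,0,-6.5],"turn":[0,0,0]},{"offset":[0,0,-6.5],"turn":[0,0,0]}]' && python3 -m inch '[{"offset":[0,0,0],"turn":[0,0,0]},{"offset":[0,0,0],"turn":[0,0,0]},{"offset":[0,0,0],"turn":[0,0,0]},{"offset":[0,0,0],"turn":[0,0,0]},{"offset":[0,0,0],"turn":[0,0,0]},{"offset":[0,0,0],"turn":[0,0,0]}]' 0
```

```text
[524.52542923 180.79503844 130.        ] [ 2.13854004 33.07968201]
[543.74608193 117.24018239 130.        ] [  2.25016538 -33.317914  ]
time: 8.35
tcp_pos: [471.8, -276.9, 85.5]
orientation: [[-0.149, 0.989, 0.002], [0.989, 0.149, -0.001], [-0.002, 0.002, -1.0]]
ft_force: [-1.1, -0.2, -0.3]
finger_gap: 0.581
time: 9.1
tcp_pos: [471.4, -277.2, 86.0]
orientation: [[-0.148, 0.989, 0.002], [0.989, 0.148, -0.001], [-0.002, 0.002, -1.0]]
ft_force: [-3.8, -0.4, 8.9]
finger_gap: 0.11
```

```bash
python3 -m inch '[{"offset":[0,0,0.5],"turn":[0,0,0]},{"offset":[0,0,1.5],"turn":[0,0,0]},{"offset":[0,0,3],"turn":[0,0,0]},{"offset":[0,0,5],"turn":[0,0,0]},{"offset":[0,0,8],"turn":[0,0,0]},{"offset":[0,0,11],"turn":[0,0,0]},{"offset":[0,0,14],"turn":[0,0,0]},{"offset":[0.3,2,15],"turn":[0,0,1]},{"offset":[0.9,6,15],"turn":[0,0,2]},{"offset":[1.5,10.5,15],"turn":[0,0,3]},{"offset":[2.1,15,15],"turn":[0,0,4]},{"offset":[2.7,19.5,15],"turn":[0,0,5]},{"offset":[3.4,24,15],"turn":[0,0,6]},{"offset":[4,28.5,15],"turn":[0,0,7]},{"offset":[4.7,33,15],"turn":[0,0,8]},{"offset":[5.3,37.5,15],"turn":[0,0,8.2]},{"offset":[5.8,41,15],"turn":[0,0,8.2]},{"offset":[6.06,42.57,15],"turn":[0,0,8.2]},{"offset":[6.06,42.57,15],"turn":[0,0,8.2]},{"offset":[6.06,42.57,15],"turn":[0,0,8.2]}]'
python3 - <<'E'
from h import *
F=frames(); comp(F,"pics/h3.png",(312,177),(85,150),w=130,h=50)
o=get_obs(); p=o["tcp_pos"]; print(p, np.degrees(np.arctan2(o["orientation"][1][1],o["orientation"][0][1])), o["ft_force"],o["wrist_torque"])
c,s=np.cos(.292),np.sin(.292); R=np.array([[c,-s],[s,c]])
for l in [(0,-32,130),(0,32,130),(-8.5,-70,140),(-8.5,130,140)]:
    P=np.r_[R@l[:2]+[532,148.5],l[2]]; print(l,[proj(F[n],P)[0].round(1).tolist() for n in F])
z=p[2]-80
for l in [(0,-30,0),(0,30,0),(0,-30,60),(0,30,60),(0,0,60)]:
    P=np.r_[R@l[:2]+p[:2],l[2]+z]; print("holder",l,proj(F["scene"],P)[0].round(1))
E
```

```text
time: 11.6
tcp_pos: [532.0, 146.9, 236.4]
orientation: [[-0.286, 0.958, 0.003], [0.958, 0.286, -0.001], [-0.002, 0.002, -1.0]]
ft_force: [-0.4, -0.6, -0.8]
finger_gap: 0.107
[532.06195368 147.11385598 236.29446655] 16.626250473470602 [0.62714702 0.24694692 0.22841911] [0.03104826 0.01187761 0.00286032]
(0, -32, 130) [[341.9, 221.9], [148.9, 179.4]]
(0, 32, 130) [[372.1, 219.5], [121.5, 189.0]]
(-8.5, -70, 140) [[323.6, 217.1], [165.5, 176.1]]
(-8.5, 130, 140) [[417.9, 209.7], [78.4, 206.7]]
holder (0, -30, 0) [344. 214.]
holder (0, 30, 0) [372.9 211.7]
holder (0, -30, 60) [348.5 195. ]
holder (0, 30, 60) [378.9 192.7]
holder (0, 0, 60) [363.7 193.8]
```

View pics/h3.png

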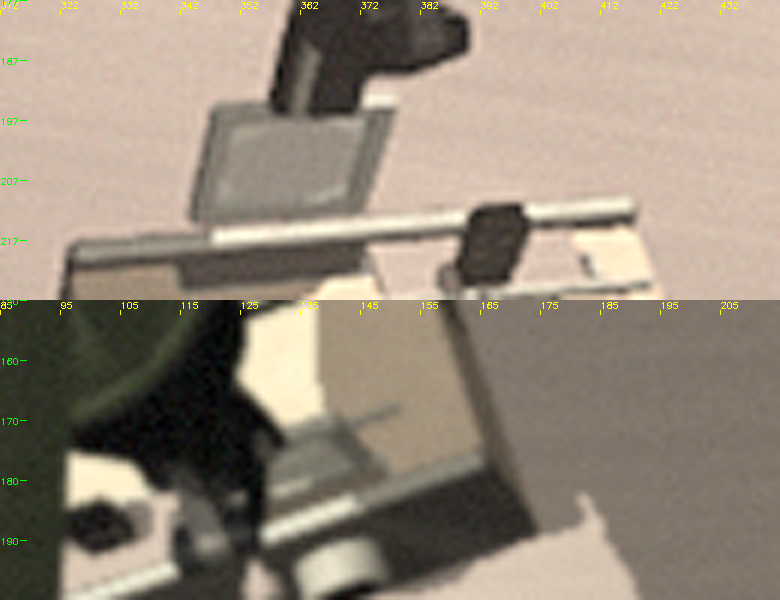

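```bash
python3 -m inch '[{"offset":[-0.03,0.25,0],"turn":[0,0,0]},{"offset":[-0.03,0.25,-0.7],"turn":[0,0,0]},{"offset":[-0.03,0.25,-1.4],"turn":[0,0,0]},{"offset":[-0.03,0.25,-2],"turn":[0,0,0]},{"offset":[-0.03,0.25,-2.4],"turn":[0,0,0]},{"offset":[-0.03,0.25,-2.8],"turn":[0,0,0]},{"offset":[-0.03,0.25,-2.8],"turn":[0,0,0]}]'
python3 -m inch '[{"offset":[0,0,-0.15],"turn":[0,0,0]},{"offset":[0,0,-0.3],"turn":[0,0,0]},{"offset":[0,0,-0.3],"turn":[0,0,0]}]'
```

```text
time: 12.58
tcp_pos: [531.7, 149.5, 208.0]
orientation: [[-0.286, 0.958, 0.002], [0.958, 0.286, -0.001], [-0.002, 0.002, -1.0]]
ft_force: [-0.8, -0.7, -0.9]
finger_gap: 0.103
time: 12.95
tcp_pos: [531.7, 149.5, 205.0]
orientation: [[-0.286, 0.958, 0.002], [0.958, 0.286, -0.001], [-0.002, 0.002, -1.0]]
ft_force: [-0.7, -0.3, -0.8]
finger_gap: 0.109
```

```bash
python3 -m inch '[{"offset":[0,0,-0.3],"turn":[0,0,0]},{"offset":[0,0,-0.6],"turn":[0,0,0]},{"offset":[0,0,-0.6],"turn":[0,0,0]}]'
python3 -m inch '[{"offset":[0,0,-0.3],"turn":[0,0,0]},{"offset":[0,0,-0.6],"turn":[0,0,0]},{"offset":[0,0,-0.9],"turn":[0,0,0]},{"offset":[0,0,-0.9],"turn":[0,0,0]}]'
```

```text
time: 13.32
tcp_pos: [531.6, 149.5, 198.7]
orientation: [[-0.286, 0.958, 0.002], [0.958, 0.286, -0.002], [-0.002, 0.001, -1.0]]
ft_force: [0.8, -0.3, -0.8]
finger_gap: 0.109
time: 13.82
tcp_pos: [531.5, 149.5, 189.5]
orientation: [[-0.286, 0.958, 0.001], [0.958, 0.286, -0.002], [-0.002, 0.001, -1.0]]
ft_force: [-0.5, 0.6, -1.3]
finger_gap: 0.108
```

```bash
python3 -m inch '[{"offset":[0,0,-0.3],"turn":[0,0,0]},{"offset":[0,0,-0.6],"turn":[0,0,0]},{"offset":[0,0,-0.9],"turn":[0,0,0]},{"offset":[0,0,-1.2],"turn":[0,0,0]},{"offset":[0,0,-1.2],"turn":[0,0,0]}]'
python3 -m inch '[{"offset":[0,0,-0.2],"turn":[0,0,0]},{"offset":[0,0,-0.4],"turn":[0,0,0]},{"offset":[0,0,-0.6],"turn":[0,0,0]},{"offset":[0,0,-0.8],"turn":[0,0,0]},{"offset":[0,0,-0.8],"turn":[0,0,0]}]'
```

```text
time: 14.45
tcp_pos: [531.5, 149.5, 177.2]
orientation: [[-0.286, 0.958, 0.001], [0.958, 0.286, -0.002], [-0.002, 0.001, -1.0]]
ft_force: [0.7, 0.5, -1.1]
finger_gap: 0.107
time: 15.08
tcp_pos: [531.5, 149.5, 169.2]
orientation: [[-0.286, 0.958, 0.001], [0.958, 0.286, -0.002], [-0.002, 0.001, -1.0]]
ft_force: [0.0, -0.6, 4.3]
finger_gap: 0.112
```

```bash
python3 -m inch '[{"offset":[0,0,-0.15],"turn":[0,0,0]},{"offset":[0,0,-0.3],"turn":[0,0,0]},{"offset":[0,0,-0.3],"turn":[0,0,0]}]'
python3 -m inch '[{"offset":[0,0,-0.1],"turn":[0,0,0]},{"offset":[0,0,-0.15],"turn":[0,0,0]},{"offset":[0,0,-0.15],"turn":[0,0,0]},{"offset":[0,0,-0.15],"turn":[0,0,0]}]'
```

```text
time: 15.45
tcp_pos: [531.5, 149.5, 166.2]
orientation: [[-0.286, 0.958, 0.001], [0.958, 0.286, -0.002], [-0.002, 0.001, -1.0]]
ft_force: [-0.8, 0.4, 5.6]
finger_gap: 0.106
time: 15.95
tcp_pos: [531.7, 149.5, 165.1]
orientation: [[-0.286, 0.958, 0.002], [0.958, 0.286, -0.002], [-0.002, 0.001, -1.0]]
ft_force: [-2.7, -1.6, 10.9]
finger_gap: 0.105
```

```bash
python3 -m inch '[{"offset":[0,0,-0.1],"turn":[0,0,0]},{"offset":[0,0,-0.1],"turn":[0,0,0]},{"offset":[0,0,-0.1],"turn":[0,0,0]},{"offset":[0,0,-0.1],"turn":[0,0,0]}]'
python3 - <<'E'
from h import *
F=frames(); comp(F,"pics/h4.png",(312,177),(85,150),w=130,h=50)
o=get_obs(); p=o["tcp_pos"]; print(p,o["ft_force"],o["finger_gap"])
c,s=np.cos(.292),np.sin(.292); R=np.array([[c,-s],[s,c]])
for l in [(3,-30,145),(3,30,145)]:
    print(l,proj(F["scene"],np.r_[R@l[:2]+p[:2],l[2]])[0].round(1))
E
```

```text
time: 16.45
tcp_pos: [531.9, 149.5, 165.0]
orientation: [[-0.286, 0.958, 0.002], [0.958, 0.286, -0.001], [-0.002, 0.002, -1.0]]
ft_force: [-5.8, -1.0, 21.0]
finger_gap: 0.106
[531.82959384 149.58648704 164.96226108] [-5.419508   -0.66737308 22.18196588] 0.10629864833525385
(3, -30, 145) [344.8 218.6]
(3, 30, 145) [373.5 216.3]
```

View pics/h4.png

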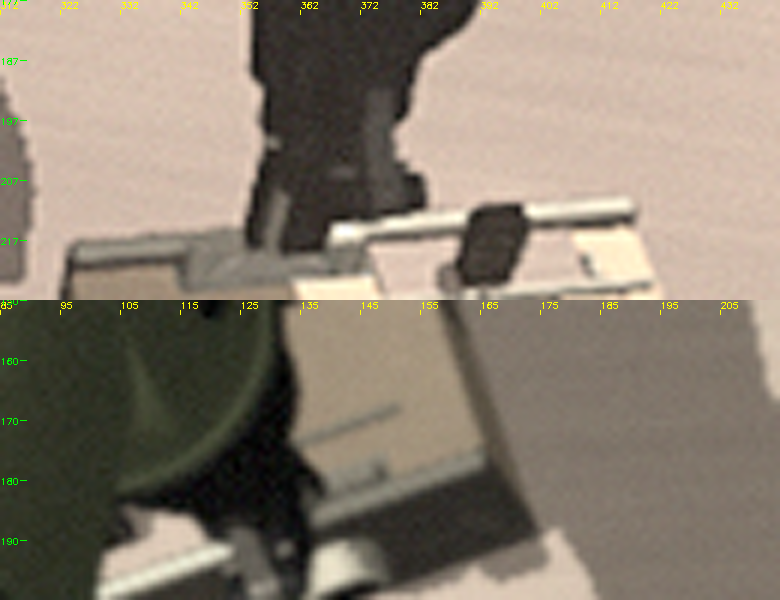

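```bash
python3 -c "
from plant import ctrl,get_obs
print(get_obs()['time'],ctrl.sign_off())"
```

```text
the job is handed in; nothing more can be done
16.55 None
```

The dust cover is open and the filter holder is home in the slot. The gripper is still pressing it down, so you can do up the clamp screw. I handed the job in at 16.55 s.

- **Cover:** I gripped it and slid it 68 mm, until about 14 N of resistance showed it was on the end stop. The last picture shows it still fully open.
- **Holder:** I took the flat-tab holder from the middle bay and lowered it behind the lip. The spring met it at 4 to 6 N, then it hit a hard stop with the tool at 165.0 mm. That puts its lower edge at 85 mm, which is home.
- **Final state:** It is held down with about 22 N, well under the 40 N limit for the glass. There is a small side force of about 5 N. The last picture shows the frame in the slot, close behind the lip.
- **Camera measurements:** The heights came out 2 to 4 mm low. The slot position from the images agreed to within 1 mm with the one from gripping the cover.
- **Other items:** I touched none of them. The last pictures covered only the light source, so I did not look at the rack, slide box or canister again after lifting the holder.

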